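# Coal specimens under the UV inspection lamp

## Robot

A 7-joint arm with a two-finger parallel gripper is mounted at the origin on the work surface. World frame = base frame: x ahead of the robot, y to its left, z up, the work surface at z = 0. Lengths are in mm, angles in rad, forces in N, time in s.
With the tool pointing down it reaches from about 425 to 875 mm from the base axis. Payload 8.4 kg.
Tool frame: the origin (TCP) lies midway between the tips of the shut fingers; the grasp point (between the pads) lies 19 mm behind it (robot.hold_point_z is the z of the grasp point in the tool frame, in mm); z points along the fingers, y is the line along which they close (so a half turn about z gives the same grasp; the last joint's range is limited). The gripper opens to 85 mm and grips with 20 to 120 N. Pads are 22 mm wide; open, the fingers measure 114 mm over their backs; the gripper's body (76 mm by 85 mm) begins 54 mm behind the grasp point. The pads swing forward as they close: fully open they stand 13 mm farther back than shut.
Start: joints at [-1.279, 0.333, 0.04, 1.465, -0.013, 1.343, -0.059], TCP at [247.602, 600.963, 210.908] pointing down, gripper open.
Joint ranges: [-2.58, 2.58], [-0.38, 2.09], [-1.3, 1.39], [0.25, 2.4], [-1.5, 4.64], [0.08, 2.09], [-2.65, 2.65]. Speed limits (rad/s): [2.22, 2.22, 2.79, 2.79, 3.14, 3.14, 3.14].

## Interface

Orientations are given as a rotation vector (axis times angle).
In Python, from rig import robot gives the robot as it stands. The module is installed in compiled form; this text tells all that it offers. Calls block until the motion is done:
- robot.goto(position, orientation): joint-space move of the TCP to a pose.
- robot.servo_line(position, ori=None, rate=150): straight line of the TCP; ori=None keeps the orientation; rate is the mean speed in mm/s.
- robot.set_joints(angles): joint-space move.
- robot.set_gripper(opening): finger opening in mm; the grip force is fixed at half the most; returns when the fingers have stopped.
- robot.wait(seconds).
- robot.inverse_kinematics(position, orientation): joint angles nearest the present ones, or None.
- robot.read_state(): the state.
- robot.camera(name): name is "side" or "top" or "wrist"; returns the picture (384x512x3 uint8, red, green, blue); there is no depth.
- robot.camera_params(name): a dict with "fov_y" (degrees; the focal length in pixels is half the picture's height over the tangent of half this angle, whatever the lens; pixels are square), "cx", "cy" (the principal point, pixels), "D" ([k1, k2, p1, p2, k3] as OpenCV has them; the pictures are not rectified), "camera_from_world" (4x4, takes a point from world to camera coordinates). Camera axes: x right, y up, looking along -z (the intrinsics and any distortion apply to the point x, -y, -z); pixel columns grow to the right and rows downward; lengths in mm; the calibration is good to about 2 mm. A picture is of the moment at which its call begins: read the wrist's pose just before it. camera_params takes no time and is no camera call; for the wrist camera it gives the pose at the moment of the call.
A pose or a line that the arm cannot do raises robot.PlanningError and nothing moves.
- robot.job_done(): hands the job in; it is judged then, once.
Trained networks look in the newest picture that a camera, given by its name, has taken for a name from the list of things; names that differ only in an ending like _2 or _b are one class to them, and where a whole thing is asked for, a point or a joint stands for the part that bears it (a point fixed in the world has none). Each returns a list of dicts, best first, with "p" (0 to 1); they miss things now and then, are a little off and sometimes report something else, mostly with a low value. They report only what shows in the picture. A call takes as long as a camera call.
- robot.trace(camera, name): "pixels" (384x512 bool, what is visible of it) and "xy" ([column, row] in pixels, amid what is visible of it).
- robot.tip_of(camera, name): "xy" ([column, row] in pixels: a listed point, or the origin of a listed thing).
The state is a dict: "time": time; "joint_positions": joint angles; "qd": joint speeds; "joint_efforts": joint torques, N m; "tcp_pos": TCP position; "eef_rot": TCP orientation; "force": force on the tool from outside, world axes, zero at the start; "wrist_torque": the same for the moment, N m; "opening": finger opening in mm; "gripper_force": force on a finger pad.
Only numpy, scipy, OpenCV 4.12 (cv2) and the standard library are available. Lean on these libraries where they do the work, as an engineer would, in place of code of your own. Each camera call takes 0.05 s, during which the arm holds its last target. There are 200 camera calls.

## Task

Open the lid of the specimen case until it rests back on its stop and leave it open, then lift the tray of coal lumps out without tipping it and stand it flat on the lamp's loading bed. Slide it in under the low lamp hood between the guides until it is fully home against the depth stop, which is hidden inside and set differently every time, so that it holds the stop's interlock plunger pressed; then let go. Push gently: the lamp is not bolted down and must not be shoved out of place, and nothing else on the bench may be disturbed.

Things in the scene. Friction and masses are not known exactly. Their poses are not given: they have to be found in the camera images.
- lamp: UV inspection lamp: low white hood on a grey bed plate, 260 x 170 mm, 80 mm tall, 4 kg, loose on rubber feet (slides bodily if pushed with more than roughly 20 N). Origin on the bench under the open loading bed; x points into the hood, z up. The flat bed's top is 12 mm above the bench, from x = -20 to 240 mm, 170 mm wide; the hood covers it from x = 100 to 240 mm
- lamp_lip (a point): point on the bed's top face, on the lane's centre line, straight below the hood's front lip; axes as the lamp's. The hood's underside is 32 mm above the bed. Under the hood two rails 12 mm high form a lane 66 mm wide, with flared entries about 80 mm wide just behind the lip
- lamp_hood (a point): centre of the hood's top face, 68 mm above the bed, 70 mm behind the lip; the hood is 140 x 170 mm, closed at the sides and back. In it, out of sight, the depth stop ends the lane: it is set anywhere such that the near end of a tray that is home stands 8 to 48 mm outside the lip
- switch (a joint): interlock plunger in the face of the depth stop: 0 when out, up to 0.006 m when the tray presses it flush with the stop; light spring, at most 0.5 N, too weak to push the tray back out
- case: grey specimen case fixed on the bench, 170 (x) x 180 (y) x 55 mm high without its lid, walls and floor 5 mm thick. Origin on the bench under its centre; its front faces -x, the lid's hinge runs along its back (+x) upper edge
- case_hinge (a point): middle of the lid's hinge axis, at 85 mm along the case's x axis and 55 mm above the bench; the axis runs along the case's y axis
- lid (a joint): lid angle, 0 shut, 1.8 rad open against its stop, leaning back; the lid turns freely (0.28 kg), balances near 1.49 rad: let go below that it falls shut, above it falls open onto its stop
- lid_bar (a point): middle of the round steel bar handle (10 mm thick, 90 mm long, along the case's y axis) on top of the lid near its front edge; when shut it is 155 mm in front of the hinge axis and 48 mm above it, 37 mm above the lid's top face
- tray: aluminium tray with black coal lumps fixed in it, 100 (x) x 60 (y) mm, rim 22 mm high, no lump higher than 28 mm, walls 3 mm, about 0.28 kg; symmetric end for end. Origin under its centre, x along its length. It starts flat on the floor of the case (5 mm above the bench), lengthwise front to back, under the shut lid
- dish_lump: bystander: glass dish 88 mm across with one big lump of coke, between the lamp and the case; origin under its centre
- dish_small: bystander: glass dish 60 mm across with coal chips, on the bench's left; origin under its centre
- weigh_bottle: bystander: small stoppered weighing bottle, 42 mm across, 62 mm tall, between the lamp and the case; origin under its centre
- conical_flask: bystander: dark conical flask with a stopper, 84 mm across, 130 mm tall, beyond the gap between the lamp and the case; origin under its centre
- round_flask: bystander: amber round flask with a long neck, 88 mm across, 160 mm tall, at the left side; origin under its centre
- reagent_bottle: bystander: amber bottle, 62 mm across, 135 mm tall, at the right side; origin under its centre
- scoop: bystander: steel sample spoon 150 mm long, lying on the bench's right; origin under its middle

How it is judged:
By the outcome, as a careful person would: the job done as asked, in the order asked, and still so for the second after the job is handed in, with the robot touching nothing.
It also fails if it takes over 64 s, if anything falls off the work surface, if the arm or the gripper's body presses on something with over 40 N, if the wrist force passes 120 N, or if a joint passes its speed limit or range.

## Working session

There is one attempt and no reset: what is moved stays moved. The work goes in short steps, each a Python script; the robot and the scene stay as the last script left them, time stands still between calls to the robot, and variables do not carry over. Pictures are saved under pics/ and viewed, at most 10 in all, crops included, and the job is handed in when it is done.

```bash
mkdir -p pics
cat > h.py <<'E'
import numpy as np, cv2
from rig import robot
from scipy.spatial.transform import Rotation as R
def K(p):
    f=192/np.tan(np.radians(p["fov_y"])/2); return np.array([[f,0,p["cx"]],[0,f,p["cy"]],[0,0,1.]])
def ray(p,xy):
    u=cv2.undistortPoints(np.array([[xy]],float),K(p),np.array(p["D"],float))[0,0]
    T=np.array(p["camera_from_world"]); d=T[:3,:3].T@np.array([u[0],-u[1],-1.]); o=-T[:3,:3].T@T[:3,3]
    return o,d
def onz(p,xy,z):
    o,d=ray(p,xy); return o+d*(z-o[2])/d[2]
def tri(obs):
    A=np.zeros((3,3));b=np.zeros(3)
    for p,xy in obs:
        o,d=ray(p,xy); d=d/np.linalg.norm(d); M=np.eye(3)-np.outer(d,d); A+=M;b+=M@o
    x=np.linalg.solve(A,b)
    return x,[float(np.linalg.norm(np.cross(x-ray(p,xy)[0],ray(p,xy)[1]/np.linalg.norm(ray(p,xy)[1])))) for p,xy in obs]
def proj(p,X):
    T=np.array(p["camera_from_world"]); c=(T[:3,:3]@np.array(X,float).reshape(-1,3).T).T+T[:3,3]
    c=c*[1,-1,-1]
    return cv2.projectPoints(c.reshape(-1,1,3),np.zeros(3),np.zeros(3),K(p),np.array(p["D"],float))[0][:,0]
def save(name,img): cv2.imwrite("pics/"+name,img[:,:,::-1])
def down(yaw): # tool y axis at world angle yaw, pointing down
    y=np.array([np.cos(yaw),np.sin(yaw),0]);z=np.array([0,0,-1.]);x=np.cross(y,z)
    return R.from_matrix(np.c_[x,y,z]).as_rotvec()
E
cat > a.py <<'E'
from h import *
ims=[]
P={}
for c in ("side","top"):
    im=robot.camera(c); ims.append(im); P[c]=robot.camera_params(c)
    o,_=ray(P[c],(256,192)); print(c,o.round(),P[c]["fov_y"],P[c]["D"])
save("a_side.png",ims[0]);save("a_top.png",ims[1])
for n in ("lamp","lamp_lip","lamp_hood","case","case_hinge","lid_bar","dish_lump","weigh_bottle","dish_small","conical_flask","round_flask","reagent_bottle","scoop"):
    obs=[]
    for c in P:
        t=robot.tip_of(c,n)
        print(n,c,[(np.round(q["xy"],1).tolist(),round(q["p"],2)) for q in t[:2]])
        if t: obs.append((P[c],t[0]["xy"]))
    if len(obs)==2:
        x,e=tri(obs); print("   ",x.round(1),np.round(e,1))
print(robot.read_state())
E
python3 a.py
```

```text
side [-231. -742.  817.] 47.0542400003165 [-0.05743266  0.          0.          0.          0.        ]
top [ 343.   -7. 1523.] 42.240328972041354 [0.01563046 0.         0.         0.         0.        ]
lamp side [([309.0, 250.9], 0.55), ([237.3, 233.5], 0.46)]
lamp top [([323.4, 208.8], 0.62), ([155.0, 242.0], 0.24)]
    [ 522.9 -226.9    2.4] [1.7 1.7]
lamp_lip side [([328.5, 226.5], 0.83)]
lamp_lip top [([320.6, 178.4], 0.8)]
    [ 615.8 -221.4   27.3] [1.4 1.4]
lamp_hood side [([278.9, 198.7], 0.73), ([343.9, 198.7], 0.61)]
lamp_hood top [([322.5, 145.8], 0.95), ([323.0, 210.1], 0.66)]
    [ 613.9 -155.3  133.5] [93.3 93.3]
case side [([191.0, 189.4], 0.74)]
case top [([163.1, 218.3], 0.69)]
    [512.2 263.1  -2.8] [4.8 4.8]
case_hinge side [([209.6, 166.9], 0.83)]
case_hinge top [([169.3, 188.9], 0.64)]
    [588.1 236.9  60.8] [1. 1.]
lid_bar side [([165.4, 171.3], 0.97)]
lid_bar top [([156.4, 236.4], 0.91)]
    [441.1 269.9 100.6] [5.7 5.7]
dish_lump side [([236.7, 231.4], 0.65)]
dish_lump top [([252.2, 235.1], 0.82), ([320.5, 174.8], 0.4)]
    [452.8  -9.7  -1.8] [4.6 4.6]
we
[... 805 characters left out ...]
rray([-1.27918129,  0.33321627,  0.03988906,  1.46541372, -0.01338496,
        1.34329748, -0.05854256]), 'qd': array([ 6.55363516e-04, -1.08404609e-03,  1.63002528e-03, -5.20770665e-04,
       -7.43044045e-05,  1.35262436e-03, -1.51554828e-03]), 'joint_efforts': array([-4.40037638e-04, -6.58311224e+01,  1.36267439e+00, -4.05838144e+01,
        1.64972706e-02,  2.88101270e-03, -3.27880656e-06]), 'tcp_pos': array([247.60982368, 600.9525008 , 210.89049639]), 'eef_rot': array([-6.10082273e-01, -3.08178040e+00,  1.08606865e-04]), 'force': array([-0.26126855, -0.27835224,  0.51327024]), 'wrist_torque': array([0.03935822, 0.00910236, 0.01639147]), 'gripper_force': 0.0, 'opening': 85.4152574502934}
```

View pics/a_top.png

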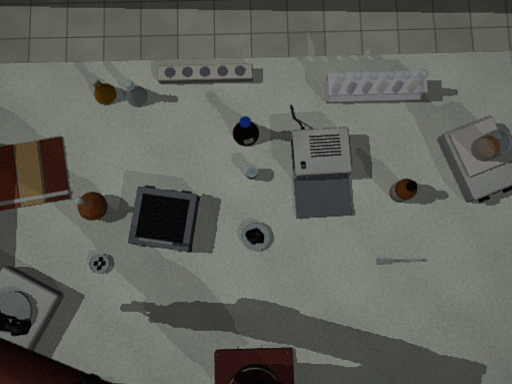

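View pics/a_side.png

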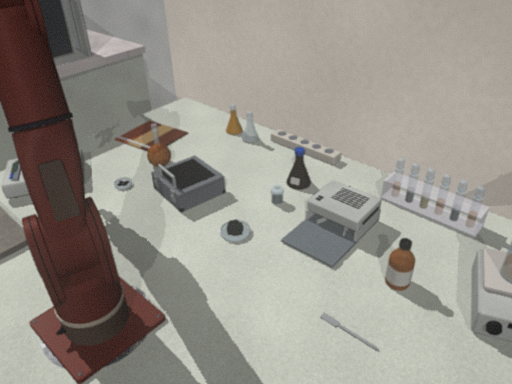

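Top view: case at about (165,218) with its bar on the robot side (slightly yawed), lamp at (322,172) with its bed facing the robot, dish_lump at (256,236), bottle at (251,173), flask at (246,132). The networks' "scoop" and "lamp_hood" hits in one view were false. Next I'll take close wrist views.

```bash
cat > b.py <<'E'
from h import *
import pickle
D={}
def look(tag,pos,yaw,names):
    robot.goto(pos,down(yaw))
    p=robot.camera_params("wrist"); im=robot.camera("wrist"); save(tag+".png",im)
    D[tag]=dict(p=p,im=im,tr={})
    print(tag,"cam",ray(p,(256,192))[0].round(),p["fov_y"])
    for n,z in names:
        t=robot.tip_of("wrist",n)
        print(n,[(np.round(q["xy"],1).tolist(),round(q["p"],2),onz(p,q["xy"],z).round(1).tolist()) for q in t[:2]])
robot.goto([380,420,400],down(np.pi/2))
L=[("lid_bar",103),("case_hinge",55),("case",0),("dish_lump",0)]
look("w_case",[480,250,420],np.pi/2,L)
look("w_case2",[480,200,380],np.pi/2,L)
L=[("lamp_lip",12),("lamp_hood",80),("lamp",0),("dish_lump",0),("weigh_bottle",0)]
look("w_lamp",[500,-210,400],np.pi/2,L)
look("w_lamp2",[500,-160,380],np.pi/2,L)
pickle.dump(D,open("b.pkl","wb")); s=robot.read_state();print(s["time"],s["joint_positions"].round(2))
save("both.png",np.vstack([cv2.resize(np.hstack([D["w_case"]["im"],D["w_lamp"]["im"]]),(800,300)),cv2.resize(np.hstack([D["w_case2"]["im"],D["w_lamp2"]["im"]]),(800,300))]))
E
python3 b.py
```

```text
w_case cam [404. 252. 583.] 62.471381901662724
lid_bar [([266.0, 115.8], 0.61, [433.7, 267.7, 103.0])]
case_hinge [([249.9, 200.9], 0.73, [582.7, 242.7, 55.0])]
case [([258.5, 150.0], 0.73, [501.9, 258.0, 0.0])]
dish_lump [([107.6, 123.2], 0.81, [453.1, -16.3, 0.0]), ([266.6, 114.8], 0.67, [438.4, 272.2, 0.0])]
w_case2 cam [404. 200. 543.] 62.471381901662724
lid_bar [([304.7, 118.4], 0.82, [435.1, 267.2, 103.0])]
case_hinge [([281.2, 212.5], 0.85, [589.8, 242.6, 55.0]), ([16.6, 164.0], 0.62, [507.6, -180.2, 55.0])]
case [([290.5, 153.5], 0.56, [501.8, 260.9, 0.0])]
dish_lump []
w_lamp cam [ 425. -208.  563.] 62.471381901662724
lamp_lip [([244.5, 205.8], 0.7, [621.9, -227.2, 12.0])]
lamp_hood [([250.1, 255.8], 0.88, [688.1, -216.0, 80.0])]
lamp [([246.2, 150.6], 0.79, [521.4, -223.8, 0.0]), ([364.3, 108.9], 0.62, [448.0, -19.2, 0.0])]
dish_lump []
weigh_bottle [([363.6, 212.5], 0.73, [639.3, -0.8, -0.0])]
w_lamp2 cam [ 425. -158.  543.] 62.471381901662724
lamp_lip []
lamp_hood []
lamp [([217.6, 152.8], 0.73, [521.2, -222.4, 0.0])]
dish_lump [([339.3, 107.0], 0.77, [443.5, -17.8, 0.0])]
weigh_bottle [([337.2, 219.1], 0.77, [643.8, -5.4, 0.0]), ([214.3, 150.7], 0.57, [517.6, -228.0, 0.0])]
6.65 [-0.49  0.02  0.74  1.5  -0.01  1.63  1.82]
```

View pics/both.png

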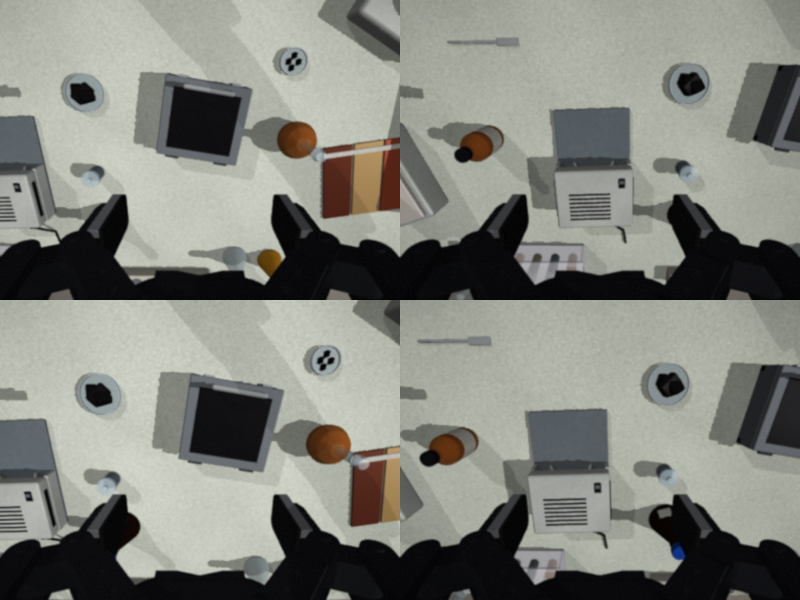

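The wrist views agree with the networks: case yawed about −9°, bar toward the robot, lamp nearly square with its hood facing away. I'll refine the poses by fitting silhouettes to the trace masks.

```bash
cat > c.py <<'E'
from h import *
import pickle
from scipy.optimize import minimize
M={"lamp":[],"case":[]}
def grab(cam,names):
    p=robot.camera_params(cam); im=robot.camera(cam)
    for n in names:
        t=robot.trace(cam,n)
        if t: print(cam,n,round(t[0]["p"],2),t[0]["pixels"].sum(),np.round(t[0]["xy"])); M[n].append((cam,p,t[0]["pixels"]))
grab("wrist",["lamp"]);grab("top",["lamp","case"]);grab("side",["lamp","case"])
robot.goto([480,210,380],down(np.pi/2)); grab("wrist",["case"])
pickle.dump(M,open("c.pkl","wb"))
def box(x0,x1,y0,y1,z0,z1): return np.array([[x,y,z] for x in(x0,x1) for y in(y0,y1) for z in(z0,z1)],float)
B={"lamp":[box(-20,240,-85,85,0,12),box(100,240,-85,85,44,80),box(100,240,-85,-80,0,80),box(100,240,80,85,0,80)],
 "case":[box(-85,85,-90,90,0,66)]}
def render(p,n,q):
    m=np.zeros((384*4,512*4),np.uint8);c,s=np.cos(q[2]),np.sin(q[2])
    for b in B[n]:
        X=b.copy();X[:,0]=q[0]+c*b[:,0]-s*b[:,1];X[:,1]=q[1]+s*b[:,0]+c*b[:,1]
        h=cv2.convexHull(proj(p,X).astype(np.float32))
        cv2.fillConvexPoly(m,np.round((h+.5)*4-.5).astype(np.int32),255)
    return cv2.resize(m,(512,384),interpolation=cv2.INTER_AREA)/255.
def cost(v,n,obs):
    q=[v[0],v[1],v[2]/100]
    return sum(np.abs(render(p,n,q)-m).sum()/m.sum() for _,p,m in obs)
for n,q0 in(("lamp",[521,-223,0.]),("case",[502,259,-16.])):
    for obs in [M[n]]+[[o] for o in M[n]]:
        r=min((minimize(cost,q0,args=(n,obs),method="Nelder-Mead",options=dict(initial_simplex=np.array(q0)+k*np.array([[0,0,0],[8,0,0],[0,8,0],[0,0,8]]),xatol=.05,fatol=1e-5)) for k in(1,-1)),key=lambda r:r.fun)
        print(n,[o[0] for o in obs],r.x.round(1),round(r.fun,3))
print(robot.read_state()["time"])
E
python3 c.py
```

```text
wrist lamp 0.64 7252 [481. 145.]
top lamp 0.88 1578 [303. 157.]
top case 0.8 3616 [163. 217.]
side lamp 0.56 4746 [335. 224.]
side case 0.61 2700 [189. 181.]
wrist case 0.85 12954 [285. 155.]
lamp ['wrist', 'top', 'side'] [ 526.8 -226.1    5.6] 5.541
lamp ['wrist'] [1180.6 -580.3   -4.4] 1.0
lamp ['top'] [ 5.210e+02 -2.149e+02  1.000e-01] 2.273
lamp ['side'] [ 528.2 -224.1    5.1] 0.071
case ['top', 'side', 'wrist'] [502.2 257.1 -16.9] 0.151
case ['top'] [499.9 255.8 -16.3] 0.051
case ['side'] [507.1 258.8 -16.6] 0.031
case ['wrist'] [501.3 257.9 -16.1] 0.023
8.5333
```

```bash
cat > d.py <<'E'
from h import *
yaw=-.163; O=np.array([501.8,257.6,0]); ex=np.array([np.cos(yaw),np.sin(yaw),0]); hz=robot.hold_point_z; print("hold",hz)
H=O+85*ex+[0,0,55]
off=abs(hz)
def tcp(t): return H+ex*(-155*np.cos(t)+48*np.sin(t))+np.array([0,0,155*np.sin(t)+48*np.cos(t)-off])
best=None
for y in(yaw,yaw+np.pi,yaw-np.pi):
    Q=[robot.inverse_kinematics(tcp(t),down(y)) for t in(0,.6,1.2,1.74)]
    ok=all(q is not None for q in Q); print(round(y,2),ok,[np.round(q,2).tolist() for q in Q if q is not None])
    if ok:
        c=np.ptp(np.array(Q),axis=0).sum()+np.abs(Q[0]-robot.read_state()["joint_positions"]).max()
        if best is None or c<best[0]: best=(c,y)
y=best[1];o=down(y)
robot.set_gripper(50)
robot.goto(tcp(0)+[0,0,70],o)
robot.servo_line(tcp(0)+[0,0,1],rate=120)
s=robot.read_state();print("pre",s["force"].round(1),s["tcp_pos"].round(1))
robot.set_gripper(0)
s=robot.read_state();print("grip",s["opening"],s["gripper_force"],s["force"].round(1),s["tcp_pos"].round(1),s["time"])
if s["opening"]>5:
    for t in np.linspace(0,1.74,13)[1:]:
        robot.servo_line(tcp(t),rate=110); s=robot.read_state(); print(round(t,2),s["force"].round(1),round(s["opening"],1),end=" ")
        if np.linalg.norm(s["force"])>45: print("HIGH");break
save("d_side.png",robot.camera("side")); print(robot.read_state()["time"])
E
python3 d.py
```

```text
hold -18.700000000000003
-0.16 True [[-1.01, 0.16, 0.4, 1.97, -0.07, 1.02, -0.74], [-0.99, 0.17, 0.47, 1.79, -0.08, 1.2, -0.66], [-0.93, 0.32, 0.57, 1.57, -0.18, 1.3, -0.5], [-0.84, 0.5, 0.64, 1.4, -0.3, 1.34, -0.35]]
2.98 True [[-1.0, 0.16, 0.39, 1.97, -0.07, 1.02, 2.4], [-0.94, 0.17, 0.41, 1.79, -0.07, 1.2, 2.47], [-0.83, 0.3, 0.44, 1.57, -0.13, 1.3, 2.61], [0.08, 0.55, -0.72, 1.34, 0.36, 1.39, 2.35]]
-3.3 True [[-1.0, 0.16, 0.39, 1.97, -0.07, 1.02, 2.4], [-0.94, 0.17, 0.41, 1.79, -0.07, 1.2, 2.47], [-0.83, 0.3, 0.44, 1.57, -0.13, 1.3, 2.61], [0.08, 0.55, -0.72, 1.34, 0.36, 1.39, 2.35]]
pre [0.2 0.2 0. ] [433.2 269.2  85.9]
grip 0.18155793238537782 7.068736553192139 [-0.9 -2.  13.7] [434.2 269.9  87.4] 11.8667
11.9167
```

Run:
```python
from h import *
w=robot.camera("wrist"); s=cv2.imread("pics/d_side.png")[:,:,::-1]
c=cv2.resize(s[130:250,110:270],(512,384),interpolation=cv2.INTER_CUBIC)
save("d2.png",cv2.resize(np.hstack([c,w]),(800,300)))
p=robot.camera_params("side"); print(proj(p,robot.read_state()["tcp_pos"]),robot.read_state()["force"].round(1))
```

```text
[[166.08117756 175.59770564]] [-1.1 -2.3 14.9]
```

View pics/d2.png

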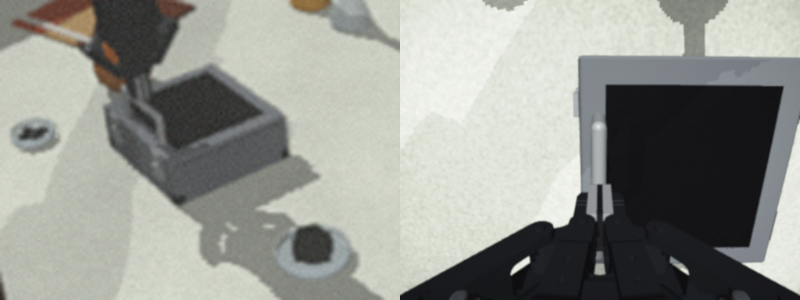

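The fingers shut to 0 in line with the bar, pushed up by about 14 N, so the bar isn't gripped. I'll crop in for a closer look.

Run:
```python
from h import *
w=robot.camera("wrist"); 
robot.set_gripper(40); s=robot.read_state(); print(s["force"].round(1),s["tcp_pos"].round(1),s["opening"])
p=robot.camera_params("wrist"); v=robot.camera("wrist")
a=w[130:384,180:330]; b=v[130:384,150:360]
save("d3.png",np.hstack([cv2.resize(a,None,fx=2.2,fy=2.2,interpolation=cv2.INTER_CUBIC),cv2.resize(b,None,fx=2.2,fy=2.2,interpolation=cv2.INTER_CUBIC)]))
o,_=ray(p,(256,192));print(o)
for z in(80,90,103): print(z,proj(p,[[433.2+7.3*k,269.2+44.4*k,z] for k in(-1,1)]).round(1).tolist())
t=robot.trace("wrist","lid_bar"); print([(q["p"],q["xy"],np.argwhere(q["pixels"]).min(0),np.argwhere(q["pixels"]).max(0)) for q in t[:2]])
```

```text
[0.9 0.5 0.2] [432.5 268.8  85.1] 39.80437890941224
[445.18670525 344.60039417 248.28971345]
80 [[256.4, 297.5], [256.6, 154.5]]
90 [[256.4, 307.8], [256.7, 158.1]]
103 [[256.4, 322.9], [256.7, 163.5]]
[]
```

View pics/d3.png

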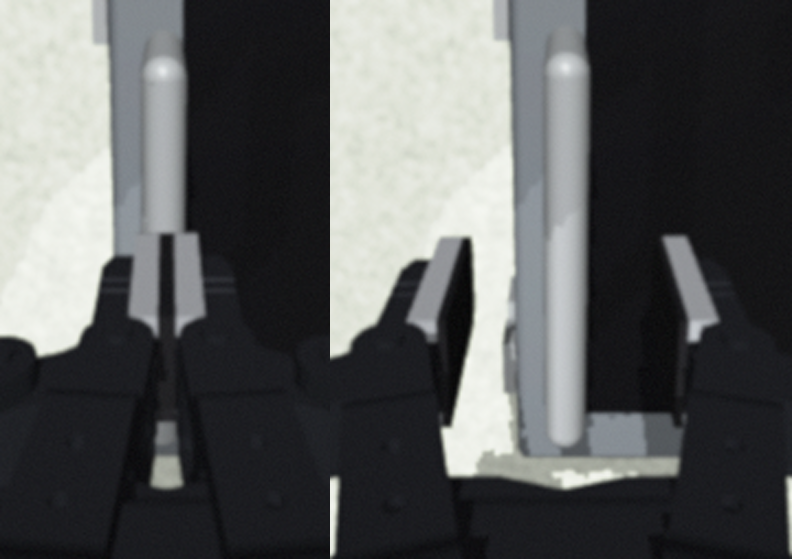

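Run:
```python
from h import *
p=robot.camera_params("wrist"); s=robot.read_state(); t=s["tcp_pos"]; r=R.from_rotvec(s["eef_rot"]).as_matrix(); print(r.round(2).tolist())
for lab,sg in(("toward cam",1),("away",-1)):
  for zz in(0,-13,-19,-30,-38): 
    print(lab,zz,proj(p,[t+r@np.array([sg*11,y,zz]) for y in(20,-20)]).round(1).tolist())
```

```text
[[0.16, 0.99, -0.0], [0.99, -0.16, -0.0], [-0.0, -0.0, -1.0]]
toward cam 0 [[291.5, 217.7], [219.3, 217.6]]
toward cam -13 [[294.2, 227.2], [216.6, 227.1]]
toward cam -19 [[295.6, 232.0], [215.1, 231.9]]
toward cam -30 [[298.4, 241.9], [212.2, 241.8]]
toward cam -38 [[300.7, 250.1], [209.9, 249.9]]
away 0 [[290.1, 253.3], [220.6, 253.2]]
away -13 [[292.6, 264.9], [218.1, 264.8]]
away -19 [[293.9, 270.9], [216.8, 270.8]]
away -30 [[296.5, 283.0], [214.1, 282.9]]
away -38 [[298.6, 292.9], [211.9, 292.7]]
```

Image geometry puts the bar at z≈103, as specified, but the fingertips appear about 20 mm higher than the TCP says. They probably closed just above the bar. I'll go 14 mm deeper, which still clears the lid, and regrip.

Run:
```python
from h import *
t=robot.read_state()["tcp_pos"]
robot.servo_line([433.2,268.9,71],rate=60); s=robot.read_state(); print(s["force"].round(1),s["tcp_pos"].round(1))
robot.set_gripper(0); s=robot.read_state(); print(s["force"].round(1),s["wrist_torque"].round(2),s["tcp_pos"].round(1),s["opening"],s["gripper_force"],s["time"])
w=robot.camera("wrist")[130:384,150:360]; save("d4.png",cv2.resize(w,None,fx=2.2,fy=2.2,interpolation=cv2.INTER_CUBIC))
```

```text
[-0.1 -0.   0. ] [432.9 268.6  70.4]
[-1.1 -0.3  3.8] [-0.12  0.26 -0.06] [433.3 269.   71.3] 7.711784974216644 58.58053207397461 13.375
```

View pics/d4.png

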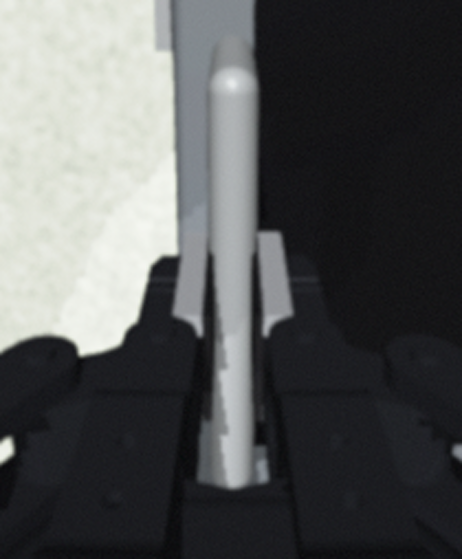

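The bar is now held squarely between the pads. Next I'll swing the lid along its arc.

```bash
cat > e.py <<'E'
from h import *
yaw=-.163; O=np.array([501.8,257.6,0]); ex=np.array([np.cos(yaw),np.sin(yaw),0])
H=O+85*ex+[0,0,55]
s=robot.read_state()
def tcp(t): return H+ex*(-155*np.cos(t)+48*np.sin(t))+np.array([0,0,155*np.sin(t)+48*np.cos(t)-32.2])
for t in np.linspace(0,1.74,13)[1:]:
    robot.servo_line(tcp(t),rate=110); s=robot.read_state(); print(round(t,2),s["force"].round(1),round(s["opening"],1))
    if np.linalg.norm(s["force"])>45 or s["opening"]<5: print("STOP");break
else:
    robot.set_gripper(30); robot.wait(.3)
    s=robot.read_state(); print("rel",s["force"].round(1))
    t=s["tcp_pos"]; robot.servo_line(t+[0,0,75],rate=150)
    robot.set_gripper(85)
save("e_side.png",robot.camera("side")[100:292,100:356]); print(robot.read_state()["time"])
E
python3 e.py
```

```text
0.14 [ 0.   0.7 -2.4] 7.3
0.29 [-5.   1.1 -0. ] 7.4
0.43 [-9.3  0.3  4.2] 7.2
0.58 [-16.6  -2.   13.9] 7.5
0.72 [-13.4  -1.   18.7] 7.4
0.87 [-8.5 -2.3 16.5] 7.4
1.01 [-4.6 -1.1 11.7] 7.5
1.16 [-2.4 -1.6  9.3] 7.6
1.3 [-0.4 -1.3  5.9] 7.5
1.45 [-0.7 -1.2  3.1] 7.5
1.6 [-0.7 -2.5  5.3] 7.5
1.74 [ 1.1 -2.   6.9] 7.1
rel [-0.3 -0.1 -0.9]
19.75
```

```bash
cat > f.py <<'E'
from h import *
import pickle
from scipy.optimize import minimize
yaw=-.163
s=robot.read_state();robot.servo_line([560,250,max(330,s["tcp_pos"][2])],rate=300)
robot.goto([480,262,330],down(np.pi/2+yaw))
p=robot.camera_params("wrist"); im=robot.camera("wrist")
for n,z in(("tray",5),("case_hinge",55),("lid_bar",195)):
    t=robot.tip_of("wrist",n); print(n,[(np.round(q["xy"],1).tolist(),round(q["p"],2),onz(p,q["xy"],z).round(1).tolist()) for q in t[:2]])
t=robot.trace("wrist","tray")
for q in t[:3]: print(q["p"],q["pixels"].sum(),q["xy"])
if t:
    m=t[0]["pixels"]; pickle.dump((p,m),open("f.pkl","wb"))
    def render(v):
        c,s_=np.cos(v[2]/100),np.sin(v[2]/100);g=np.zeros((1536,2048),np.uint8)
        X=np.array([[v[0]+c*x-s_*y,v[1]+s_*x+c*y,z] for x in(-50,50) for y in(-30,30) for z in(5,27)])
        cv2.fillConvexPoly(g,np.round((cv2.convexHull(proj(p,X).astype(np.float32))+.5)*4-.5).astype(np.int32),255)
        return cv2.resize(g,(512,384),interpolation=cv2.INTER_AREA)/255.
    x0=np.r_[onz(p,t[0]["xy"],20)[:2],-16]
    for k in(5,-5):
        r=minimize(lambda v:np.abs(render(v)-m).sum()/m.sum(),x0,method="Nelder-Mead",options=dict(initial_simplex=x0+k*np.array([[0,0,0],[1,0,0],[0,1,0],[0,0,2]]),xatol=.05,fatol=1e-5)); print(r.x.round(1),round(r.fun,3))
e=cv2.resize(cv2.imread("pics/e_side.png")[:,:,::-1],(400,300)); save("f.png",np.hstack([e,cv2.resize(im,(400,300))])); print(robot.read_state()["time"])
E
python3 f.py
```

```text
tray [([255.7, 160.0], 0.55, [502.6, 258.8, 5.0])]
case_hinge [([254.9, 224.2], 0.65, [588.5, 243.3, 55.0])]
lid_bar [([254.1, 337.3], 0.89, [669.1, 229.3, 195.0])]
0.9 2677 [257.8, 160.2]
[501.8 261.  -11.8] 0.028
[501.4 260.9 -11.8] 0.027
21.8667
```

View pics/f.png

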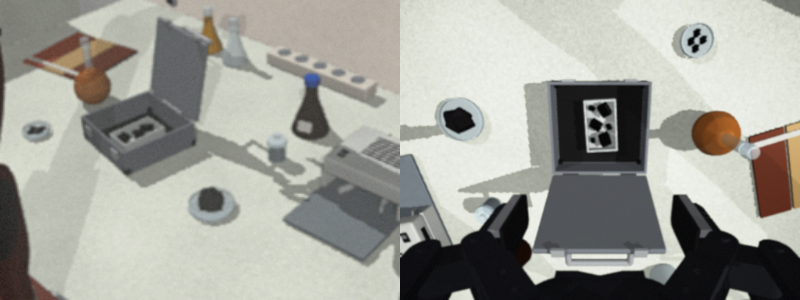

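The lid rests back open. The tray sits at (501.6, 261), yaw −0.118, clear of the case walls. I'll descend with a force guard and grasp it across its width.

```bash
cat > g.py <<'E'
from h import *
ty=-.118; c=np.array([501.6,261,0]); o=down(np.pi/2+ty)
robot.goto([*c[:2],150],o); robot.servo_line([*c[:2],22],rate=120)
f0=robot.read_state()["force"]
for z in range(18,-11,-3):
    robot.servo_line([*c[:2],z],rate=60); s=robot.read_state(); f=s["force"]-f0
    if abs(f[2])>3 or np.linalg.norm(f)>5: print("touch",z,f.round(1)); break
    if z<=3: break
print(s["tcp_pos"].round(1),f.round(1),s["opening"])
p=robot.camera_params("wrist");im=robot.camera("wrist")
save("g.png",cv2.resize(im[100:384],(800,444)));print(s["time"])
r=R.from_rotvec(s["eef_rot"]).as_matrix()
for zz in(0,-13,-20,-30): print(zz,(proj(p,[s["tcp_pos"]+r@np.array([x,y,zz]) for x in (11,-11) for y in(42.5,-42.5)])*[800/512,444/284]-[0,156]).round(0).tolist())
E
python3 g.py
```

```text
[501.4 260.9   2.8] [-0.4  0.5 -0.1] 85.18360955387915
25.3417
0 [[517.0, 183.0], [277.0, 183.0], [512.0, 238.0], [281.0, 238.0]]
-13 [[526.0, 197.0], [268.0, 197.0], [521.0, 257.0], [273.0, 256.0]]
-20 [[531.0, 206.0], [262.0, 206.0], [526.0, 267.0], [268.0, 267.0]]
-30 [[540.0, 220.0], [253.0, 220.0], [533.0, 285.0], [260.0, 284.0]]
```

View pics/g.png

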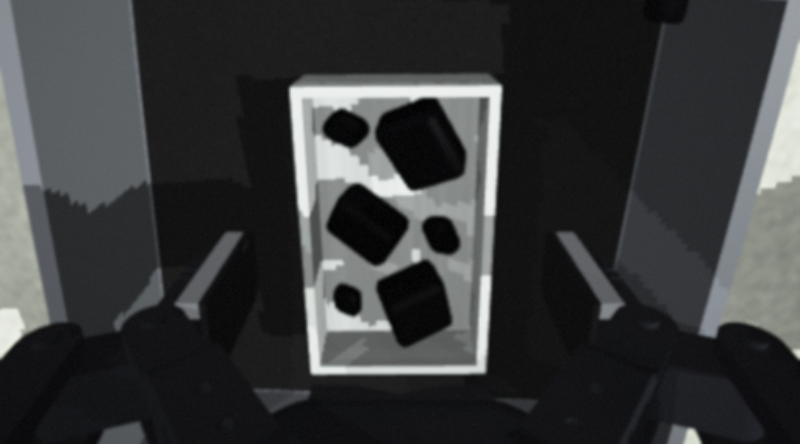

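The tips in the image are about 38 mm behind the nominal TCP when open, around 25 mm shut, which matches the bar miss. So they are still above the rim, and I'll go lower under guard before closing.

```bash
cat > g2.py <<'E'
from h import *
c=np.array([501.6,261,0]); f0=robot.read_state()["force"]
for z in(-2,-7,-11,-15,-18,-20):
    robot.servo_line([*c[:2],z],rate=60); s=robot.read_state(); f=s["force"]-f0
    if abs(f[2])>3 or np.linalg.norm(f)>5: print("touch",z,f.round(1)); break
robot.set_gripper(50)
s=robot.read_state();print(s["tcp_pos"].round(1),(s["force"]-f0).round(1),s["opening"],s["gripper_force"],s["time"])
im=robot.camera("wrist"); save("g2.png",cv2.resize(im[100:384],(800,444)))
E
python3 g2.py
```

```text
[501.9 261.2 -19.6] [-0.9 -0.6  4.5] 58.94814990065181 65.74966583400965 27.25
```

View pics/g2.png

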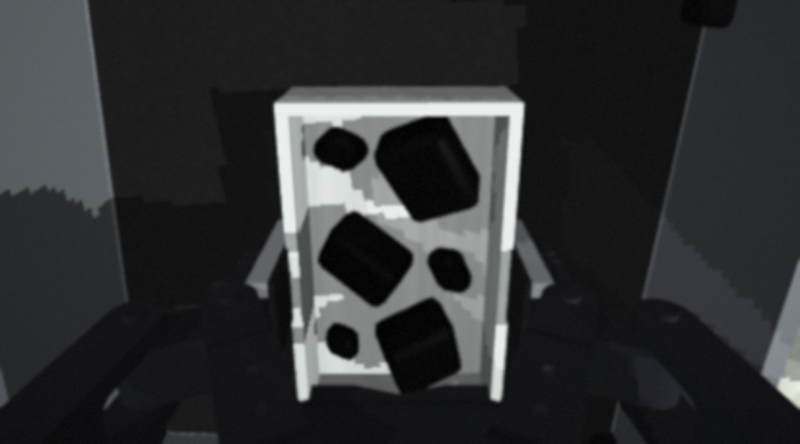

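The tray is held at 59 mm. I'll lift it straight up, then fix the lamp pose from fresh top/side traces and the stored wrist pictures.

```bash
cat > k.py <<'E'
from h import *
import pickle
from scipy.optimize import minimize
exec(open("c.py").read().split("def box")[1].join(["def box",""]).split("for n,q0")[0]) if 0 else None
src=open("c.py").read(); exec(src[src.index("def box"):src.index("for n,q0")])
robot.servo_line([501.6,261,10],rate=60); robot.servo_line([501.6,261,150],rate=150)
s=robot.read_state();print(s["force"].round(1),s["wrist_torque"].round(2),s["opening"],s["time"])
q0=[523,-224,.03]; obs=[]
for cam in("top","side"):
    p=robot.camera_params(cam); robot.camera(cam)
    g=render(p,"lamp",q0)>.5
    T=robot.trace(cam,"lamp")
    if T:
        t=max(T,key=lambda t:(t["pixels"]&g).sum()/(t["pixels"]|g).sum()); print(cam,t["p"],round((t["pixels"]&g).sum()/(t["pixels"]|g).sum(),2)); obs.append((cam,p,t["pixels"]))
D=pickle.load(open("b.pkl","rb"))
for k in("w_lamp","w_lamp2"):
    p=D[k]["p"];im=np.ascontiguousarray(D[k]["im"][:,:,::-1]); g=(render(p,"lamp",q0)>.5).astype(np.uint8)
    e=np.ones((3,3),np.uint8); m=np.full(g.shape,cv2.GC_BGD,np.uint8)
    m[cv2.dilate(g,e,iterations=12)>0]=cv2.GC_PR_BGD; m[g>0]=cv2.GC_PR_FGD; m[cv2.erode(g,e,iterations=8)>0]=cv2.GC_FGD
    cv2.grabCut(im,m,None,np.zeros((1,65)),np.zeros((1,65)),5,cv2.GC_INIT_WITH_MASK)
    obs.append((k,p,(m==1)|(m==3))); b=im.copy(); b[cv2.morphologyEx(obs[-1][2].astype(np.uint8),cv2.MORPH_GRADIENT,e)>0]=(0,0,255); D[k]["ov"]=b
for o in [[o] for o in obs]+[obs[2:],obs]:
    r=min((minimize(cost,[523,-224,3],args=("lamp",o),method="Nelder-Mead",options=dict(initial_simplex=np.array([523,-224,3])+k*np.array([[0,0,0],[8,0,0],[0,8,0],[0,0,8]]),xatol=.05,fatol=1e-5)) for k in(1,-1)),key=lambda r:r.fun)
    print([a[0] for a in o],r.x.round(1),round(r.fun,3))
    if len(o)==2: q=[*r.x[:2],r.x[2]/100]
out=[]
for k in("w_lamp","w_lamp2"):
    b=D[k]["ov"]
    b[cv2.morphologyEx((render(D[k]["p"],"lamp",q)>.5).astype(np.uint8),cv2.MORPH_GRADIENT,np.ones((2,2),np.uint8))>0]=(0,255,0); out.append(cv2.resize(b[110:310,120:360],(400,333)))
cv2.imwrite("pics/k.png",np.hstack(out))
E
python3 k.py
```

```text
[-0.   0.6 -2.3] [0.05 0.   0.05] 58.7990614638909 29.0333
top 0.74 0.94
side 0.58 0.94
['top'] [ 518.6 -226.5    4.1] 0.033
['side'] [ 528.  -225.7    4.6] 0.054
['w_lamp'] [ 519.3 -226.8    4.2] 0.05
['w_lamp2'] [ 518.4 -228.1    5.8] 0.045
['w_lamp', 'w_lamp2'] [ 518.8 -227.3    4.8] 0.096
['top', 'side', 'w_lamp', 'w_lamp2'] [ 519.3 -226.7    4.1] 0.204
```

Four independent fits agree: lamp at (520, −226.5), yaw 0.044. Next I'll carry the tray over and set it on the bed with a force guard.

```bash
cat > l.py <<'E'
from h import *
ly=.044; L=np.array([520.3,-226.6,0]); ex=np.array([np.cos(ly),np.sin(ly),0]); c=L+38*ex; o=down(np.pi/2+ly)
robot.servo_line([*c[:2],150],o,rate=220)
robot.servo_line([*c[:2],0],rate=120); f0=robot.read_state()["force"]
for z in np.arange(-5,-18,-1.5):
    robot.servo_line([*c[:2],z],rate=40); s=robot.read_state(); f=s["force"]-f0
    if f[2]>3: break
print("down",s["tcp_pos"].round(1),f.round(1))
robot.set_gripper(85); robot.wait(.1)
s=robot.read_state(); print(s["opening"],s["force"].round(1))
robot.servo_line([*c[:2],75],rate=130)
back=c-65*ex
robot.servo_line([*back[:2],130],rate=250)
# check tray
p=robot.camera_params("wrist"); im=robot.camera("wrist")
for n,z in(("tray",12),("lamp_lip",12)):
    t=robot.tip_of("wrist",n); print(n,[(np.round(q["xy"],1).tolist(),round(q["p"],2),onz(p,q["xy"],z).round(1).tolist()) for q in t[:2]])
t=robot.trace("wrist","tray"); save("l.png",im)
if t:
    from scipy.optimize import minimize
    m=t[0]["pixels"]; print(t[0]["p"],m.sum())
    def render(v):
        cc,s_=np.cos(v[2]/100),np.sin(v[2]/100);g=np.zeros((1536,2048),np.uint8)
        X=np.array([[v[0]+cc*x-s_*y,v[1]+s_*x+cc*y,z] for x in(-50,50) for y in(-30,30) for z in(12,34)])
        cv2.fillConvexPoly(g,np.round((cv2.convexHull(proj(p,X).astype(np.float32))+.5)*4-.5).astype(np.int32),255)
        return cv2.resize(g,(512,384),interpolation=cv2.INTER_AREA)/255.
    x0=np.r_[c[:2],4.4]
    r=minimize(lambda v:np.abs(render(v)-m).sum()/m.sum(),x0,method="Nelder-Mead",options=dict(initial_simplex=x0+5*np.array([[0,0,0],[1,0,0],[0,1,0],[0,0,1]]),xatol=.05,fatol=1e-5)); print("fit",r.x.round(1),round(r.fun,3),"want",c.round(1))
    for q in [[*c[:2],0]]: print(proj(p,q))
print(robot.read_state()["time"])
E
python3 l.py
```

```text
down [ 558.3 -224.9  -12.7] [-8.5  3.1 16.9]
85.05361500638122 [-0.1 -0.   0.3]
tray [([254.7, 242.1], 0.75, [555.7, -224.4, 12.0])]
lamp_lip [([256.3, 299.9], 0.91, [622.0, -219.9, 12.0])]
0.76 6801
fit [ 558.  -224.1    4.7] 0.033 want [ 558.3 -224.9    0. ]
[[254.12083681 239.10823793]]
36.7917
```

The tray stands at the intended spot to within 1 mm. Next is the gentle push with tilted, part-open fingers.

```bash
cat > m.py <<'E'
from h import *
ly=.046; L=np.array([520.4,-226.0,0]); ex=np.array([np.cos(ly),np.sin(ly),0]); ey=np.array([-ex[1],ex[0],0]); a=.25
zt=np.sin(a)*ex-np.cos(a)*np.array([0,0,1]); xt=np.cross(ey,zt); print("x tool",xt.round(2))
o=R.from_matrix(np.c_[xt,ey,zt]).as_rotvec()
def tcp(x,z=22): # x: front corner along lane
    return L+ex*(x-11*np.cos(a))+[0,0,z]+28*zt
robot.set_gripper(36)
robot.servo_line(tcp(-40,70),o,rate=200); robot.servo_line(tcp(-40),rate=120)
s=robot.read_state(); f0=s["force"]; print(f0.round(1))
robot.servo_line(tcp(-16),rate=80)
x=-16; log=[]
while x<96:
    x+=3 if x<44 else 1.5
    robot.servo_line(tcp(x),rate=45); s=robot.read_state(); f=s["force"]-f0; fx=f@ex; log.append((x,round(fx,1),round(f@ey,1),round(f[2],1)))
    if fx<-6 or abs(f@ey)>8: break
print(log); print(s["tcp_pos"].round(1),tcp(x).round(1),s["time"])
E
python3 m.py
```

```text
x tool [-0.97 -0.04 -0.25]
[-0.1 -0.3 -0.3]
[(-13, np.float64(-0.3), np.float64(-0.0), np.float64(-0.2)), (-10, np.float64(0.2), np.float64(0.1), np.float64(0.4)), (-7, np.float64(-0.1), np.float64(-0.0), np.float64(0.3)), (-4, np.float64(0.4), np.float64(-0.1), np.float64(-0.4)), (-1, np.float64(1.2), np.float64(1.3), np.float64(0.2)), (2, np.float64(-0.8), np.float64(0.4), np.float64(0.8)), (5, np.float64(0.8), np.float64(1.1), np.float64(0.4)), (8, np.float64(-0.4), np.float64(0.5), np.float64(0.3)), (11, np.float64(0.8), np.float64(-0.6), np.float64(1.5)), (14, np.float64(0.3), np.float64(1.1), np.float64(-0.1)), (17, np.float64(-0.1), np.float64(0.9), np.float64(0.0)), (20, np.float64(-0.0), np.float64(0.1), np.float64(1.3)), (23, np.float64(0.1), np.float64(-0.9), np.float64(0.5)), (26, np.float64(-0.1), np.float64(0.3), np.float64(0.4)), (29, np.float64(-0.1), np.float64(0.2), np.float64(0.9)), (32, np.float64(0.2), np.float64(0.4), np.float64(0.1)), (35, np.float64(0.3), np.float64(0.6), np.float64(0.3)), (38, np.float64(0.4), np.float64(0.5), np.float64(0.0)), (41, np.float6
[... 239 characters left out ...]
(0.2), np.float64(0.3), np.float64(-0.2)), (50.0, np.float64(-0.2), np.float64(0.6), np.float64(0.2)), (51.5, np.float64(-0.2), np.float64(0.5), np.float64(0.4)), (53.0, np.float64(-1.1), np.float64(0.4), np.float64(1.0)), (54.5, np.float64(-0.8), np.float64(-0.3), np.float64(0.7)), (56.0, np.float64(-1.1), np.float64(-1.0), np.float64(0.4)), (57.5, np.float64(-0.2), np.float64(0.5), np.float64(0.0)), (59.0, np.float64(-0.6), np.float64(0.0), np.float64(0.9)), (60.5, np.float64(-0.1), np.float64(0.2), np.float64(-0.8)), (62.0, np.float64(-4.6), np.float64(1.5), np.float64(2.1)), (63.5, np.float64(-10.0), np.float64(1.8), np.float64(7.4))]
[ 578.5 -223.4   -5.6] [ 580.1 -223.3   -5.1] 47.1667
```

```bash
cat > n.py <<'E'
from h import *
import re
src=open("m.py").read(); exec(src[src.index("ly="):src.index("robot.set_gripper")])
robot.servo_line(tcp(35),rate=60); robot.servo_line(tcp(10,110),rate=180)
robot.goto([500,-215,170],down(np.pi/2+ly))
p=robot.camera_params("wrist"); im=robot.camera("wrist")
for n,z in(("tray",12),("lamp_lip",12),("lamp_hood",80)):
    t=robot.tip_of("wrist",n); print(n,[(np.round(q["xy"],1).tolist(),round(q["p"],2),onz(p,q["xy"],z).round(1).tolist()) for q in t[:2]])
t=robot.trace("wrist","tray"); m=t[0]["pixels"]; print(t[0]["p"],m.sum())
# near top edge of tray rim: projected to z=34 and lane frame
cols=np.where(m.any(0))[0]
for c in np.linspace(cols[0]+6,cols[-1]-6,5).astype(int):
    r=np.where(m[:,c])[0]; 
    for rr,z in((r[0]-.5,12),(r[0]-.5,34),(r[-1]+.5,34)):
        w=onz(p,(c,rr),z)-L; print(c,rr,z,round(w@ex,1),round(w@ey,1),end=" | ")
    print()
save("n.png",im)
pt=robot.camera_params("top"); it=robot.camera("top"); T=robot.trace("top","lamp"); src=open("c.py").read()
import pickle; from scipy.optimize import minimize
exec(src[src.index("def box"):src.index("for n,q0")])
g=render(pt,"lamp",[520,-226,.044])>.5
b=max(T,key=lambda t:(t["pixels"]&g).sum()); 
r=minimize(cost,[519,-226,4],args=("lamp",[("top",pt,b["pixels"])]),method="Nelder-Mead",options=dict(initial_simplex=np.array([519,-226,4])+np.array([[0,0,0],[8,0,0],[0,8,0],[0,0,8]])));print("lamp top now",r.x.round(1),r.fun,"was 518.6 -226.5 4.1")
print(robot.read_state()["time"])
E
python3 n.py
```

```text
x tool [-0.97 -0.04 -0.25]
tray [([244.7, 281.7], 0.71, [633.4, -219.6, 12.0])]
lamp_lip []
lamp_hood [([415.9, 291.2], 0.38, [592.3, -59.3, 80.0])]
0.89 2557
223 242.5 12 62.9 -22.6 | 223 242.5 34 52.1 -20.2 | 223 290.5 34 110.0 -21.8 | 
233 243.5 12 64.1 -11.5 | 233 243.5 34 53.2 -9.8 | 233 290.5 34 110.0 -10.9 | 
244 241.5 12 61.6 0.8 | 244 241.5 34 50.9 1.7 | 244 290.5 34 109.9 1.1 | 
255 242.5 12 62.8 13.1 | 255 242.5 34 52.0 13.1 | 255 290.5 34 109.9 13.2 | 
266 242.5 12 62.8 25.3 | 266 242.5 34 52.0 24.5 | 266 290.5 34 109.9 25.2 | 
lamp top now [ 518.8 -224.9    3. ] 0.5389869185963592 was 518.6 -226.5 4.1
49.2917
```

View pics/n.png

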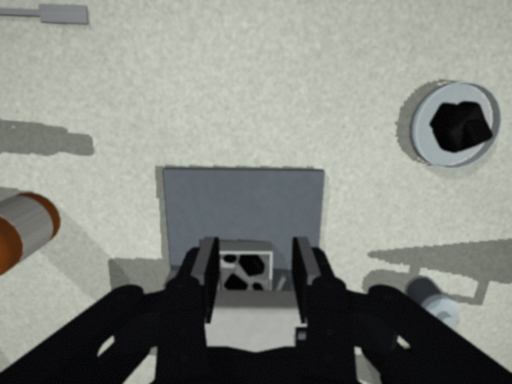

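```bash
python3 -c "
from rig import robot
print(robot.job_done())"
```

```text
the job is handed in; nothing more can be done
None
```

I've handed the job in at about 49 s with no verdict returned: lid open on its stop, tray square under the hood with its near end 37 mm outside the lip, and the gripper clear. The tray stopped firmly at about 10 N and the lamp looks unmoved, but I couldn't read the interlock plunger directly.

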